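# Clear the dry block and snap its cover on

## Task

Someone left the amber bottle with the red cap standing on top of the dry block: stand it upright in the free part of the blue tray and let go of it, without tipping it over. Then fit the white snap cover squarely over the block and press it straight down until both orange clips snap over its lips and it is fully home and level (its teal bar is there to grip it by while pressing); finish with the fingers still pressing the cover down firmly (about 10 N), without letting up. Leave the other things on the bench where they are.

Things in the scene. Friction and masses are not known exactly. Their poses are not given: they have to be found in the camera images.
- block: Dry block, fixed: blue-grey housing 150 (x) x 140 (y) x 22 mm high; on it a silver neck 79 (x) x 109 (y), full width from height 37 to 45, slimmer below, chamfered 4 above; top at height 50. Origin: centre of its underside, on the bench; z up; turned about z. The cover fits over the neck either way round (half a turn), its x axis along the block's x.
- pad: Flat rigid top of the neck with rows of tube caps, 69 (x) x 99 (y) mm, top at 50 above the bench; the cover's plate comes to rest on it. A fixed part of the block: its origin and axes are the block's own.
- clip_far_top (a point): Top of the orange sprung clip on the block's +x side, 56 mm from the block's axis, 46 above the bench; 34 wide along y. Its rounded nose at height 39 points at the neck and yields outwards. An equal clip stands opposite, on the -x side.
- cover: Loose white snap cover, about 130 g, standing on the bench: a box open below, 90 (x) x 120 (y) mm outside, inside 82 x 112 (1.5 play each side on the neck), skirt 24 deep under a plate 5 thick (plate top at 29). Round lips 2.5 mm in radius run along its +x and -x sides, 6 above the lower edge, 100 wide over both. Origin: centre of the skirt's lower edge; z up.
- cover_seat (a point): Middle of the underside of the cover's plate, 24 mm above the cover's origin; axes as the cover's. Let down over the neck, the lips meet the clips when it is 63 above the bench (cover origin 39). Pressing down 3 to 7 mm more takes about 6 to 10 N; then the clips snap over and draw it down, the force drops and the plate lands on the rigid pad: fully home, this point at 50 (origin 26).
- cover_grip (a point): Point on the cover's teal grip bar, 52 mm above the cover's origin. The bar stands on the middle of the plate: 16 wide (x), 60 long (y), from 29 to 59 above the cover's origin. Grip it across its width (along the cover's x), and keep gripping it while pressing: that keeps the cover level. Pushed from above without a grip it tilts and only one clip snaps. Axes as the cover's.
- bottle: Amber bottle with a red cap, 70 g, closed: body 32 diameter and 52 tall, cap 26 diameter, 70 tall in all. Origin: centre of its underside; z up. It starts standing on the pad, off-centre.
- tray: Shallow blue tray fixed to the bench, outside 100 (x) x 150 (y) x 15 high, walls 4, floor about 4 thick. Origin: centre of its underside. The green bottle stands in its +y half, so the -y half (centre about 30 to 35 mm in -y) is free. The tray and the cover stand on either side of the block, which side varies.
- clear_bottle: green-glass bottle with white cap that already stands in the tray (same size as the amber one); leave alone (mm; origin on its underside, at the centre)
- calculator: black calculator 120 x 72 x 12; leave alone (mm; origin on its underside, at the centre)
- flask: conical glass flask, 76 wide, 108 tall; leave alone (mm; origin on its underside, at the centre)
- beaker: glass beaker 66 wide, 85 tall; leave alone (mm; origin on its underside, at the centre)
- tip_box: closed pipette tip box, teal with a clear lid, 85 x 122 x 55; leave alone (mm; origin on its underside, at the centre)
- timer: white bench timer 62 x 62 x 18; leave alone (mm; origin on its underside, at the centre)
- marker: teal and black marker pen lying flat, 130 long, 14 thick, origin 44 from its teal end; leave alone (mm; origin on its underside)
There are look-alikes about, which are no part of the job. Several things have the shape of the tray; the one meant has the colours described above. Of the things that look like the bottle, the larger one is meant.

How it is judged:
On the way, in this order (a step that is already met when the one before it is completed fails the run):
1. the amber bottle stands released in the tray (x of bottle in the frame of tray between -0.05 and 0.05 m and y of bottle in the frame of tray between -0.075 and 0.075 m and z of bottle in the frame of tray below 0.01 m and angle between bottle's own z axis and vertical below 0.1 rad and linear speed of bottle below 0.03 m/s and contact force between each of the arm, the fingers and bottle below 0.1 N), for 0.2 s.
2. the cover is snapped fully home and pressed (z of cover in the frame of block between 0.02 and 0.0285 m and horizontal distance between cover and block below 0.006 m and angle between the x axis of cover and the x axis of block, either way round below 0.08 rad and angle between cover's own z axis and vertical below 0.05 rad and contact force between cover and pad above 4 N and contact force between the fingers and cover above 3 N and linear speed of cover below 0.03 m/s), for 0.2 s.
At the end, for the whole second after the job is handed in: Amber bottle upright (0.1 rad) on the tray floor, untouched; cover home on the block (within 2.5 mm of home height, level within 0.05 rad, square within 0.08 rad, centred within 6 mm), fingers still pressing it, over 4 N between cover and pad, all through the last second (all of step 1 and all of step 2); the arm keeps its last pose, push and grip.
It fails at once if a bystander was moved by more than 30 mm or tipped (distance of any of clear_bottle, calculator, flask, beaker, tip_box, timer, marker from where it was at the start of the episode above 0.03 m or angle between any of clear_bottle, calculator, flask, beaker, tip_box, timer, marker's own z axis and vertical above 0.6 rad).
It fails at once if the amber bottle was tipped over (angle between bottle's own z axis and vertical above 1 rad).
It also fails if it takes over 67 s, if anything falls off the work surface, if the arm or the gripper's body presses on something with over 40 N, if the wrist force passes 120 N, or if a joint passes its speed limit or range.

## Robot

A 7-joint arm with a two-finger parallel gripper is mounted at the origin on the work surface. World frame = base frame: x ahead of the robot, y to its left, z up, the work surface at z = 0. Lengths are in m, angles in rad, forces in N, time in s.
With the tool pointing down it reaches from about 0.425 to 1.025 m from the base axis. Payload 9.4 kg.
Tool frame: the origin (TCP) lies between the finger pads; the fingertips stand 17 mm ahead of it and the grasp point (between the pads) lies 2 mm behind it (robot.tip_extent is the distance from the TCP to the fingertips, in m); y points along the fingers, x is the direction in which the jaws open and shut, and the axes are right-handed (so a half turn about y gives the same grasp; the last joint's range is limited). The gripper opens to 85 mm and grips with 20 to 120 N. Pads are 22 mm wide; open, the fingers measure 114 mm over their backs; the gripper's body (76 mm by 85 mm) begins 54 mm behind the grasp point. The pads swing forward as they close: fully open they stand 13 mm farther back than shut.
Start: joints at [-1.242, 0.599, -0.003, 1.599, 0.002, 0.943, -0.08], TCP at [0.286, 0.666, 0.248] pointing down, gripper open.
Joint ranges: [-2.57, 2.57], [-0.35, 1.97], [-1.29, 1.29], [0.11, 2.56], [-1.05, 4.19], [0.11, 1.86], [-2.63, 2.63]. Speed limits (rad/s): [2.22, 2.22, 3.01, 3.01, 3.14, 3.14, 3.14].

## Interface

Orientations are given as a unit quaternion [w, x, y, z].
In Python, from rig import robot gives the robot as it stands.
- The arm moves only by the tool drive_tool, never from a script. Its argument "motion" is a list of rows, each a list of 7 numbers: the shift along the tool's x, y, z as a fraction of full scale, then the turn, a rotation vector about the tool's x, y, z as a fraction of full scale, then the gripper's target within -1 to 1 (fully open at 1, half-way at 0, shut at -1). A call has 1 to 10 rows; each row is the pose to reach, as a shift and turn from the pose commanded when the call began, along the tool's axes at that moment; what a row does not reach only later rows make up. Full scale, the value 1, is 0.4 m for a shift and 1.5 rad for a turn. A row lasts 1/10 s, in which the tool goes at most 50 mm and 8.59 degrees, less where a joint would pass 70% of its speed; a pose out of reach is approached as far as the arm can. A call with a number of a shift or a turn outside -1 to 1 is refused whole. A call with a gripper value outside its range is refused whole. The fingers move at their own pace and stop on an object; "squeeze" is the grip in N (left out, the last holds). Time passes only in rows, so rows that repeat a pose let the fingers close. It gives the time, the measured TCP pose, the force and the opening at its end, in the units of the state.
- robot.get_state(): the state, without advancing time (a new reading comes with each control period).
- robot.snapshot(name): name is "side" or "top"; returns a dict with "img" (480x640x3 uint8, red, green, blue), "camera_matrix" (3x3 intrinsics, pixels), "k1" (the pictures are not rectified: a ray, as slopes to the right and down, at radius r is drawn at 1 + k1 r^2 times it, then the intrinsics apply), "cam_to_world" (4x4, takes a point from camera to world coordinates). Camera axes: x right, y down, z forward; pixel columns grow to the right and rows downward; lengths in m; the calibration is good to about 2 mm. A picture is of the moment at which its call begins. There is no depth.
- robot.finish_job(): hands the job in, once; it reports no verdict.
Trained networks look in the newest picture that a camera, given by its name, has taken for a name from the list of things; names that differ only in an ending like _2 or _b are one class to them, and where a whole thing is asked for, a point or a joint stands for the part that bears it (a point fixed in the world has none). Each returns a list of dicts, best first, with "p" (0 to 1); they miss things now and then, are a little off and sometimes report something else, mostly with a low value. They report only what shows in the picture. A call takes as long as a camera call. They do not tell look-alikes from the thing itself.
- robot.boxes_of(camera, label): "uv" ([column, row] in pixels, amid what is visible of it).
- robot.masks_of(camera, label): "mask" (480x640 bool, what is visible of it) and "uv" ([column, row] in pixels, amid what is visible of it).
- robot.landmark_of(camera, label): "uv" ([column, row] in pixels: a listed point, or the origin of a listed thing).
The state is a dict: "time_s": time; "joint_positions": joint angles; "joint_vel": joint speeds; "joint_torque": joint torques, N m; "ee_pos": TCP position; "ee_rot": TCP orientation; "ft_force": force on the tool from outside, world axes, zero at the start; "torque": the same for the moment, N m; "grip_width": finger opening in m.
Only numpy, scipy, OpenCV 4.12 (cv2) and the standard library are available. Lean on these libraries where they do the work, as an engineer would, in place of code of your own. Each camera call takes 0.05 s, during which the arm holds its last target.

## Working session

There is one attempt and no reset: what is moved stays moved. The work goes in short steps, Python scripts to look and compute and a tool call to move; the robot and the scene stay as the last step left them, time stands still between calls to the robot, and variables do not carry over. Pictures are saved under pics/ and viewed, and the job is handed in when it is done.

Besides the shell and the picture viewer there is one more tool, called after "Call:" as name(argument=value, ...), one argument or row to a line, values as JSON. drive_tool: Moves the arm, as the interface text tells. Shift numbers are shares of 0.4 m and turn numbers shares of 1.5 rad, none past 1 either way. Its arguments: {"type":"object","properties":{"motion":{"type":"array","items":{"type":"array","items":{"type":"number","minimum":-1,"maximum":1}}},"squeeze":{"type":"number"}},"required":["motion"]}

```bash
ls; mkdir -p pics; python3 - <<'E'
from rig import robot
import cv2,numpy as np
print(robot.get_state())
for c in ("side","top"):
    s=robot.snapshot(c); cv2.imwrite(f"pics/{c}0.png",s["img"][:,:,::-1]); print(c,s["camera_matrix"],s["k1"],s["cam_to_world"])
    for l in ("block","cover","bottle","tray","clear_bottle"):
        print(l,[(np.round(d["uv"]),round(d["p"],2)) for d in robot.boxes_of(c,l)])
E
```

```text
pics
{'time_s': 0.0, 'joint_positions': array([-1.24169926,  0.60010056, -0.00252669,  1.60014353,  0.00176112,
        0.94291252, -0.07981605]), 'joint_vel': array([-9.49403053e-04,  3.76640384e-05,  1.37760747e-03,  1.72310960e-03,
        3.77298008e-04,  6.59332178e-04, -1.05722454e-04]), 'joint_torque': array([ 1.09058110e-03, -7.76476336e+01,  1.56633921e+00, -2.58011287e+01,
        1.25169414e-02,  9.09031543e-03,  7.57150076e-06]), 'ee_pos': array([0.28602866, 0.66569547, 0.24743004]), 'ee_rot': array([-0.59015796,  0.59083522,  0.3885542 , -0.38942644]), 'ft_force': array([0.13293502, 0.47169167, 0.25684171]), 'torque': array([-0.02408479,  0.00157678,  0.00801202]), 'grip_width': 0.08534639901807992}
side [[484.51611153   0.         320.90047557]
 [  0.         484.51611153 243.97768242]
 [  0.           0.           1.        ]] 0.01779819631545895 [[-0.99876751 -0.03474914  0.03543938  0.5080812 ]
 [-0.04954062  0.74153711 -0.66908029  0.57271346]
 [-0.00302965 -0.67001135 -0.74234467  0.76142469]
 [ 0.          0.          0.          1.        ]]
block [(array([341., 
[... 323 characters left out ...]

 [  0.         520.23452432 235.73508309]
 [  0.           0.           1.        ]] -0.01078246055811903 [[-0.03756953 -0.974146    0.22277364  0.31711033]
 [-0.99926957  0.03506378 -0.01519414 -0.07198338]
 [ 0.00699002 -0.22318175 -0.97475179  1.1397203 ]
 [ 0.          0.          0.          1.        ]]
block [(array([278., 270.]), 0.94)]
cover [(array([278., 258.]), 0.68), (array([129., 280.]), 0.57)]
bottle [(array([218., 280.]), 0.66), (array([349., 146.]), 0.49), (array([277., 260.]), 0.48), (array([417., 281.]), 0.34)]
tray [(array([473., 363.]), 0.79), (array([420., 279.]), 0.57), (array([280., 270.]), 0.55)]
clear_bottle [(array([401., 272.]), 0.73), (array([140., 186.]), 0.4)]
```

View pics/side0.png

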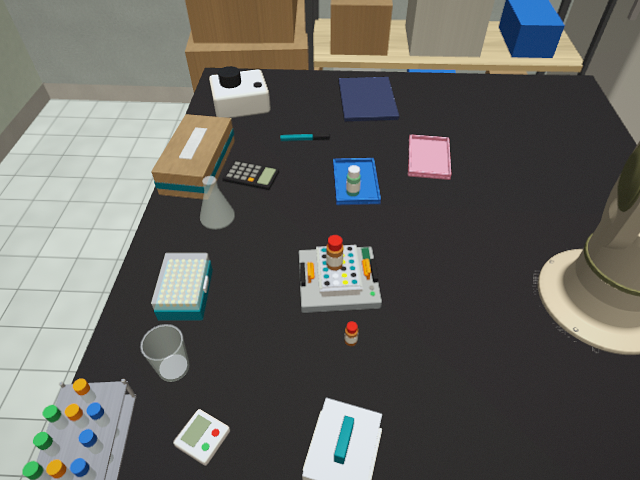

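View pics/top0.png

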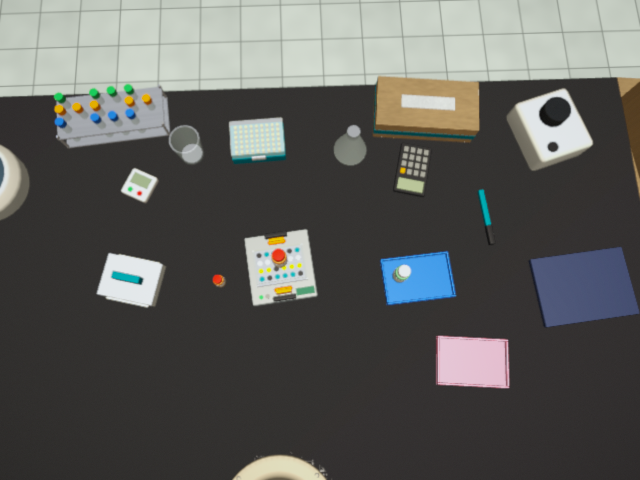

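```bash
cat > h.py <<'E'
import cv2,numpy as np
from rig import robot
def ray(s,uv):
    K=s["camera_matrix"]; T=s["cam_to_world"]
    p=np.array([(uv[0]-K[0,2])/K[0,0],(uv[1]-K[1,2])/K[1,1]]); q=p.copy()
    for _ in range(8): q=p/(1+s["k1"]*(q@q))
    d=T[:3,:3]@np.array([q[0],q[1],1]); return T[:3,3],d
def atz(s,uv,z):
    o,d=ray(s,uv); return (o+d*(z-o[2])/d[2])
def proj(s,P):
    T=s["cam_to_world"];K=s["camera_matrix"]; c=(np.asarray(P)-T[:3,3])@T[:3,:3]; q=c[...,:2]/c[...,2:]
    q=q*(1+s["k1"]*(q**2).sum(-1,keepdims=True)); return q*[K[0,0],K[1,1]]+K[:2,2]
def tri(rs):
    A=0;b=0
    for o,d in rs:
        d=d/np.linalg.norm(d);M=np.eye(3)-np.outer(d,d);A=A+M;b=b+M@o
    return np.linalg.solve(A,b)
E
python3 - <<'E'
from h import *
S={c:robot.snapshot(c) for c in("side","top")}
Z=dict(block=0,pad=0,clip_far_top=.046,cover=0,cover_seat=.024,cover_grip=.052,bottle=.05,tray=0,clear_bottle=.004)
for l,z in Z.items():
    for c in S:
        for d in robot.landmark_of(c,l)[:4]:
            print(l,c,np.round(d["uv"],1),round(d["p"],2),np.round(atz(S[c],d["uv"],z),4))
for c,(x0,y0,x1,y1) in {"side":(280,130,420,350),"top":(230,220,470,315)}.items():
    i=S[c]["img"][y0:y1,x0:x1,::-1]; f=600/i.shape[0] if c=="side" else 3.3
    cv2.imwrite(f"pics/crop_{c}.png",cv2.resize(i,None,fx=min(f,3.3),fy=min(f,3.3),interpolation=cv2.INTER_CUBIC))
i=S["top"]["img"][240:320,80:180,::-1]; cv2.imwrite("pics/crop_cover.png",cv2.resize(i,None,fx=6,fy=6,interpolation=cv2.INTER_CUBIC))
i=S["side"]["img"][385:480,290:400,::-1]; cv2.imwrite("pics/crop_cover2.png",cv2.resize(i,None,fx=6,fy=6,interpolation=cv2.INTER_CUBIC))
E
```

```text
block side [339.7 280.6] 0.78 [ 0.5024 -0.0177 -0.    ]
block side [336.7 264.7] 0.6 [ 0.5095 -0.0583  0.    ]
block top [279.  266.9] 0.93 [ 0.5094 -0.0145  0.    ]
block top [399.6 269.6] 0.65 [ 0.4936 -0.2816  0.    ]
pad side [342.7 276.2] 0.91 [ 0.4967 -0.029   0.    ]
pad side [247.8 173. ] 0.42 [ 0.7341 -0.3381  0.    ]
pad top [279.3 269. ] 0.6 [ 0.5047 -0.0151  0.    ]
pad top [411.7 170. ] 0.3 [ 0.7255 -0.3273  0.    ]
pad top [413.9 279.4] 0.27 [ 0.4706 -0.3116  0.    ]
clip_far_top side [312.4 268.5] 0.86 [ 0.5553 -0.0086  0.046 ]
clip_far_top side [352.8 190.6] 0.61 [ 0.4798 -0.2339  0.046 ]
clip_far_top top [275.7 235.6] 0.89 [ 0.5702 -0.0114  0.046 ]
cover side [344.7 450.5] 0.87 [0.4872 0.3085 0.    ]
cover top [131.5 281.9] 0.85 [0.4877 0.3105 0.    ]
cover_seat side [343.6 442.8] 0.69 [0.4896 0.3058 0.024 ]
cover_seat top [129.  278.8] 0.91 [0.4911 0.3081 0.024 ]
cover_grip side [346.2 438.3] 0.66 [0.4867 0.3093 0.052 ]
bottle side [335.4 262.7] 0.94 [ 0.512  -0.0217  0.05  ]
bottle side [347.5 339.2] 0.84 [0.4868 0.1445 0.05  ]
bottle top [221.2 282. ] 0.66 [0.4732 0.1052 0.05  ]
bottle top [279.8 261.2] 0.61 [ 0.5131 -0.0191  0.05  ]
tray side [431.4 162.1] 0.89 [ 0.2831 -0.4009  0.    ]
tray side [356.3 185.2] 0.74 [ 0.4697 -0.3054  0.    ]
tray top [416.2 278.2] 0.73 [ 0.4731 -0.3169  0.    ]
clear_bottle side [355.5 189.7] 0.77 [ 0.4718 -0.2847  0.004 ]
clear_bottle side [170.8 369.7] 0.67 [0.7854 0.1902 0.004 ]
clear_bottle top [399.1 273.2] 0.75 [ 0.485  -0.2791  0.004 ]
```

View pics/crop_top.png

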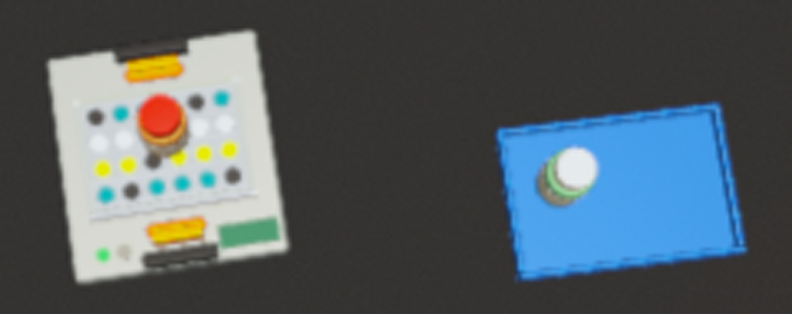

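View pics/crop_cover.png

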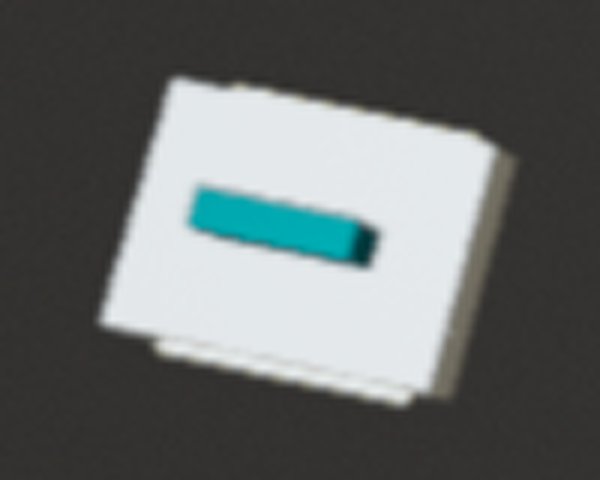

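View pics/crop_side.png

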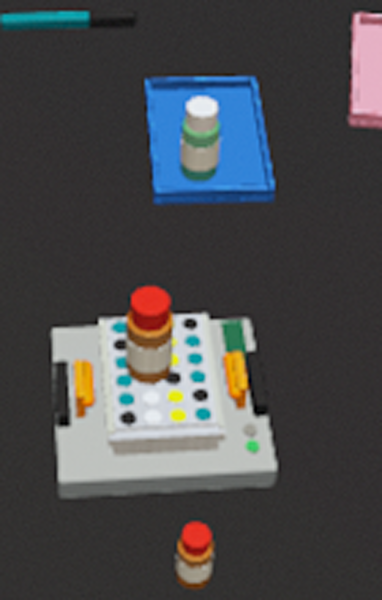

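View pics/crop_cover2.png

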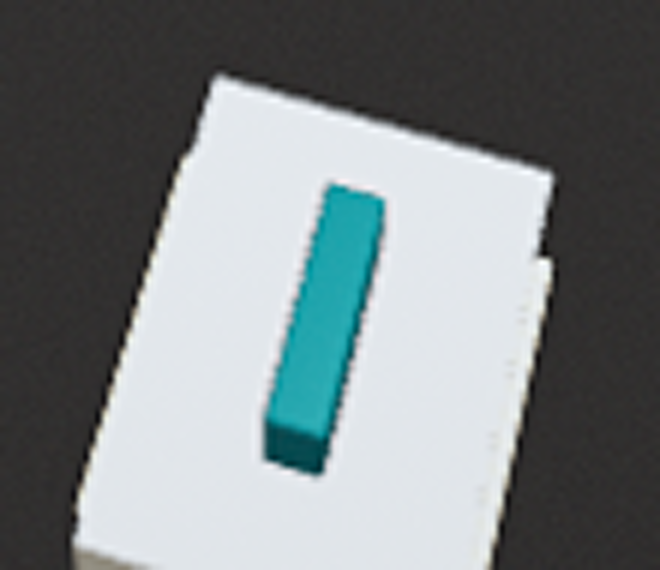

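```bash
cat > fit.py <<'E'
from h import *
from scipy.optimize import least_squares
def fit(obs,x0):
    # obs: list (snap, uv(N,2), local pts(N,3))
    def r(p):
        c,s=np.cos(p[2]),np.sin(p[2]);R=np.array([[c,-s,0],[s,c,0],[0,0,1]])
        return np.concatenate([(proj(S,np.asarray(L)@R.T+[p[0],p[1],0])-uv).ravel() for S,uv,L in obs])
    o=least_squares(r,x0,loss="soft_l1"); return o.x,r(o.x)
def un(a,f,x0,y0): return (np.array(a,float)+.5)/f-.5+[x0,y0]
E
python3 - <<'E'
from fit import *
t=robot.snapshot("top");s=robot.snapshot("side")
def rect(a,b,z,order): 
    d={'++':(a/2,b/2,z),'+-':(a/2,-b/2,z),'--':(-a/2,-b/2,z),'-+':(-a/2,b/2,z)}; return np.array([d[o] for o in order.split()])/1000
T=lambda a:un(a,3.3,230,220); D=lambda a:un(a,600/220,280,130)
C=lambda a:un(a,6,80,240); E_=lambda a:un(a,6,290,385)
# top image: up=+x, left=+y ; side: left=+x, up=-y
def show(n,*obs,x0):
    for k in [[o] for o in obs]+[list(obs)]:
        p,r=fit(k,x0); print(n,np.round(p,4),"rms",round(float(np.sqrt((r**2).mean())),2),np.round(r,1) if len(k)>1 else "")
show("block",(t,T([(48,61),(254,31),(288,249),(80,282)]),rect(150,140,22,"++ +- -- -+")),
 (s,D([(51,328),(58,486),(276,472),(250,318)]),rect(150,140,22,"+- ++ -+ --")),x0=[.5,-.015,.1])
show("tray",(t,T([(499,129),(718,104),(745,249),(520,279)]),rect(100,150,15,"++ +- -- -+")),
 (s,D([(145,79),(155,192),(274,192),(256,77)]),rect(100,150,15,"+- ++ -+ --")),x0=[.47,-.317,.1])
show("cover",(t,C([(172,76),(499,148),(432,391),(99,323),(198,185),(360,219),(350,263),(190,229)]),np.vstack([rect(90,120,29,"++ +- -- -+"),rect(16,60,59,"++ +- -- -+")])),
 (s,E_([(217,74),(553,174),(75,545),(330,185),(385,200),(325,438),(268,420)]),np.vstack([rect(90,120,29,"+- -- ++"),rect(16,60,59,"+- -- -+ ++")])),x0=[.49,.308,-.2])
a=T([(161,116)])[0];b=D([(151,297)])[0]
print("bottle",atz(t,a,.12),atz(s,b,.12),tri([ray(t,a),ray(s,b)]))
a=T([(576,169)])[0];b=D([(202,105)])[0]
print("green",atz(t,a,.074),atz(s,b,.074))
E
```

```text
block [ 0.5069 -0.0187  0.1203] rms 0.53 
block [ 0.5064 -0.0135  0.1148] rms 0.39 
block [ 0.5066 -0.0164  0.1145] rms 0.95 [-1.1 -0.2 -0.6 -0.4 -0.5  0.6 -2.1  0.5 -0.3 -0.8 -0.3 -1.9  0.5 -1.3
 -0.1 -0.9]
tray [ 0.4733 -0.3172  0.084 ] rms 0.33 
tray [ 0.472  -0.3128  0.0787] rms 0.33 
tray [ 0.4726 -0.3162  0.0825] rms 0.67 [-0.9  0.3 -0.2 -0.1 -0.2  1.  -0.4  0.2 -0.1 -0.6 -0.5 -0.7 -0.  -1.8
 -0.4 -0.8]
cover [ 0.4903  0.3046 -0.2408] rms 0.48 
cover [ 0.4898  0.3082 -0.2418] rms 0.59 
cover [ 0.4901  0.307  -0.241 ] rms 0.91 [-0.4  0.9 -1.5  0.  -1.5  0.5 -0.3  0.3 -1.4 -0.1 -0.8 -0.  -1.2  0.1
 -2.2 -0.1 -0.1  0.1 -0.2 -0.6 -0.1 -0.9 -0.6 -1.9  0.7 -1.3  0.4 -0.4
 -1.2 -0.8]
bottle [ 0.51358442 -0.02005534  0.12      ] [ 0.51389292 -0.01967238  0.12      ] [ 0.51378631 -0.02005202  0.11954614]
green [ 0.47912732 -0.27731293  0.074     ] [ 0.47918746 -0.27701592  0.074     ]
```

```bash
cat > go.py <<'E'
import sys
from h import *
from scipy.spatial.transform import Rotation as R
def need(x,y,z,yaw):
    st=robot.get_state(); q=st["ee_rot"]; r=R.from_quat([q[1],q[2],q[3],q[0]]); M=r.as_matrix()
    # target: tool z down, tool x at angle yaw (mod pi)
    best=None
    for k in (0,np.pi):
        X=np.array([np.cos(yaw+k),np.sin(yaw+k),0]);Z=np.array([0,0,-1.]);Y=np.cross(Z,X)
        t=R.from_matrix(np.stack([X,Y,Z],1)); rv=(r.inv()*t).as_rotvec()
        if best is None or np.linalg.norm(rv)<np.linalg.norm(best): best=rv
    d=M.T@(np.array([x,y,z])-st["ee_pos"])
    print("t",round(st["time_s"],2),"pos",np.round(st["ee_pos"],4),"f",np.round(st["ft_force"],1),"w",round(st["grip_width"],4),"xaxis yaw",round(np.arctan2(M[1,0],M[0,0]),3),"zax",np.round(M[:,2],3),"j7",round(st["joint_positions"][6],2))
    print("shift",np.round(d/.4,4),"turn",np.round(best/1.5,4))
if __name__=="__main__": need(*map(float,sys.argv[1:5]))
E
python3 go.py .5137 -.020 .20 .1
```

```text
t 1.7 pos [0.2862 0.6661 0.2483] f [ 0.4  0.4 -0.5] w 0.0858 xaxis yaw 1.165 zax [-0.919  0.395 -0.   ] j7 -0.08
shift [-1.3514  0.1208 -1.1996] turn [-0.9379  0.5527  0.5527]
```

```bash
sed -i 's/Z=np.array(\[0,0,-1.\]);Y=np.cross(Z,X)/Y=np.array([0,0,-1.]);Z=np.cross(X,Y)/; s/"zax",np.round(M\[:,2\],3)/"yax",np.round(M[:,1],3)/' go.py; python3 go.py .5137 -.020 .20 .1
```

```text
t 1.7 pos [0.2862 0.6661 0.2483] f [ 0.4  0.4 -0.5] w 0.0858 xaxis yaw 1.165 yax [ 0. -0. -1.] j7 -0.08
shift [-1.3514  0.1208 -1.1996] turn [ 1.0e-04  7.1e-01 -0.0e+00]
```

Call:
drive_tool(
  motion=[
    [-0.676,0,-0.6,0,0.355,0,1],
    [-0.676,0,-0.6,0,0.355,0,1],
    [-0.676,0,-0.6,0,0.355,0,1],
    [-0.676,0,-0.6,0,0.355,0,1],
    [-0.676,0,-0.6,0,0.355,0,1],
    [-0.676,0,-0.6,0,0.355,0,1],
    [-0.676,0,-0.6,0,0.355,0,1],
    [-0.676,0,-0.6,0,0.355,0,1],
    [-0.676,0,-0.6,0,0.355,0,1],
  ],
  squeeze=30,
)

```text
time_s: 2.6
ee_pos: [0.4009, 0.321, 0.2488]
ee_rot: [-0.672, 0.672, 0.219, -0.218]
ft_force: [-0.1, 1.1, -0.2]
grip_width: 0.0856
```

```bash
python3 go.py .5137 -.020 .20 .1
```

```text
t 2.6 pos [0.4009 0.321  0.2488] f [-0.1  1.1 -0.2] w 0.0856 xaxis yaw 0.629 yax [ 0.001  0.    -1.   ] j7 -0.07
shift [-0.2733  0.122  -0.8554] turn [0.     0.3524 0.0004]
```

Call:
drive_tool(
  motion=[
    [-0.273,0.122,-0.855,0,0.352,0,1],
    [-0.273,0.122,-0.855,0,0.352,0,1],
    [-0.273,0.122,-0.855,0,0.352,0,1],
    [-0.273,0.122,-0.855,0,0.352,0,1],
    [-0.273,0.122,-0.855,0,0.352,0,1],
    [-0.273,0.122,-0.855,0,0.352,0,1],
    [-0.273,0.122,-0.855,0,0.352,0,1],
    [-0.273,0.122,-0.855,0,0.352,0,1],
    [-0.273,0.122,-0.855,0,0.352,0,1],
    [-0.273,0.122,-0.855,0,0.352,0,1],
  ],
)

```text
time_s: 3.6
ee_pos: [0.5144, -0.0155, 0.1993]
ee_rot: [0.706, -0.706, -0.037, 0.038]
ft_force: [0.3, 0.5, 0.7]
grip_width: 0.0855
```

```bash
python3 go.py .5137 -.020 .084 .1; python3 - <<'E'
from h import *
t=robot.snapshot("top");cv2.imwrite("pics/t1.png",cv2.resize(t["img"][180:340,190:350,::-1],None,fx=3,fy=3))
s=robot.snapshot("side");cv2.imwrite("pics/s1.png",s["img"][:,:,::-1])
E
```

```text
t 3.6 pos [ 0.5144 -0.0155  0.1993] f [0.3 0.5 0.7] w 0.0855 xaxis yaw 0.106 yax [-0.     0.001 -1.   ] j7 0.25
shift [-0.0029  0.2882 -0.0113] turn [-0.0006  0.0042 -0.0002]
```

View pics/s1.png

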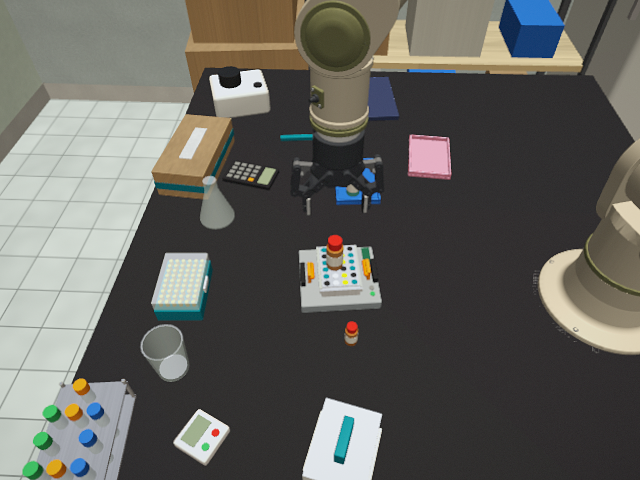

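```bash
python3 go.py .5137 -.020 .084 .1;python3 - <<'E'
from h import *
s=robot.snapshot("side"); print(atz(s,(344,208),.195),atz(s,(344,208),.185))
E
```

```text
t 3.7 pos [ 0.5141 -0.015   0.1995] f [-0.2  0.6  0. ] w 0.0854 xaxis yaw 0.108 yax [-0.     0.001 -1.   ] j7 0.25
shift [-0.0023  0.2887 -0.0125] turn [-0.0005  0.0052 -0.    ]
[ 0.50023927 -0.02130913  0.195     ] [ 0.50010082 -0.03179636  0.185     ]
```

View pics/t1.png

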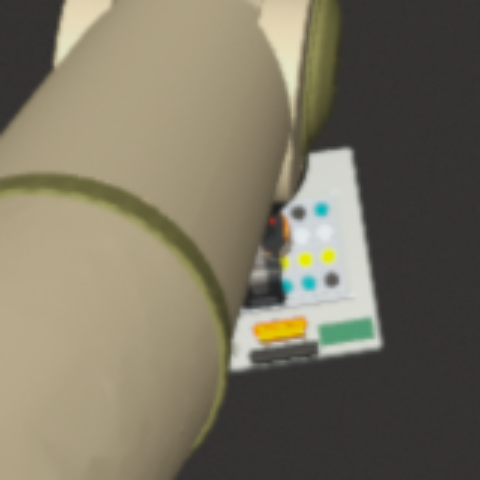

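```bash
python3 - <<'E'
from h import *
s=robot.snapshot("side");st=robot.get_state();q=st["ee_rot"]
from scipy.spatial.transform import Rotation as R
M=R.from_quat([q[1],q[2],q[3],q[0]]).as_matrix()
for x in(-.057,-.043,.043,.057):
  for y in (0.004,.017): print(x,y,proj(s,st["ee_pos"]+M@[x,y,0]))
cv2.imwrite("pics/s2.png",cv2.resize(s["img"][120:330,260:420,::-1],None,fx=2.85,fy=2.85,interpolation=cv2.INTER_CUBIC))
print(st)
E
```

```text
-0.057 0.004 [369.47465704 208.43484042]
-0.057 0.017 [368.92726208 213.96803403]
-0.043 0.004 [361.19515489 208.78775823]
-0.043 0.017 [360.74454006 214.31991983]
0.043 0.004 [310.12408304 210.95698871]
0.043 0.017 [310.27260591 216.48411206]
0.057 0.004 [301.77308237 211.31043408]
0.057 0.017 [302.01998689 216.83694869]
{'time_s': 3.8, 'joint_positions': array([-0.28407518,  0.42951701,  0.28137724,  2.13907364, -0.20793186,
        0.59790489,  0.25301918]), 'joint_vel': array([ 4.39290479e-03, -2.27352537e-03,  6.01689981e-03,  8.82681136e-06,
        5.97921733e-04,  1.17914533e-03,  4.12428722e-03]), 'joint_torque': array([ 1.95979932e-01, -5.36662531e+01,  4.26442578e+00, -1.76140004e+01,
        6.80181183e-03, -1.00959267e-04, -1.57929532e-02]), 'ee_pos': array([ 0.51407552, -0.0154642 ,  0.19963342]), 'ee_rot': array([ 0.70628739, -0.70588408, -0.03805311,  0.03791766]), 'ft_force': array([-0.60071374,  0.28584607, -0.88457132]), 'torque': array([-0.00684505,  0.0116194 ,  0.00401459]), 'grip_width': 0.08508830301468936}
```

View pics/s2.png

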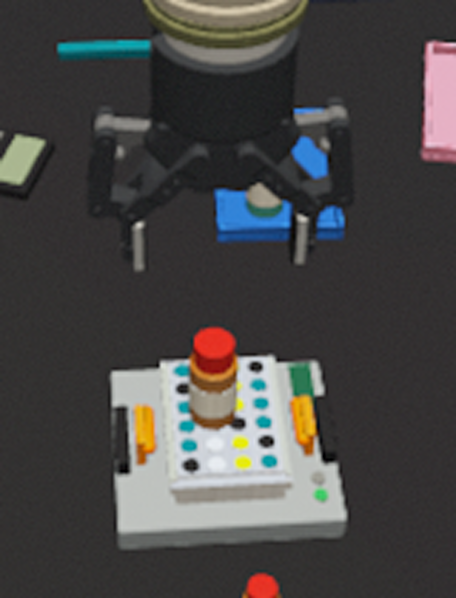

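Call:
drive_tool(
  motion=[
    [0,0.05,-0.012,0,0.004,0,1],
    [0,0.1,-0.012,0,0.004,0,1],
    [0,0.15,-0.012,0,0.004,0,1],
    [0,0.2,-0.012,0,0.004,0,1],
    [0,0.25,-0.012,0,0.004,0,1],
    [0,0.289,-0.012,0,0.004,0,1],
    [0,0.289,-0.012,0,0.004,0,1],
  ],
)

```text
time_s: 4.5
ee_pos: [0.5137, -0.0211, 0.0825]
ee_rot: [0.706, -0.706, -0.034, 0.036]
ft_force: [0.4, 0.7, 0.5]
grip_width: 0.0856
```

```bash
python3 go.py .5137 -.020 .084 .1;python3 - <<'E'
from h import *
s=robot.snapshot("side")
cv2.imwrite("pics/s3.png",cv2.resize(s["img"][160:330,260:420,::-1],None,fx=3.5,fy=3.5,interpolation=cv2.INTER_CUBIC))
E
```

```text
t 4.5 pos [ 0.5137 -0.0211  0.0825] f [0.4 0.7 0.5] w 0.0856 xaxis yaw 0.1 yax [-0.003  0.    -1.   ] j7 0.34
shift [ 0.0001 -0.0038  0.0027] turn [-0.0003  0.0001 -0.0018]
```

View pics/s3.png

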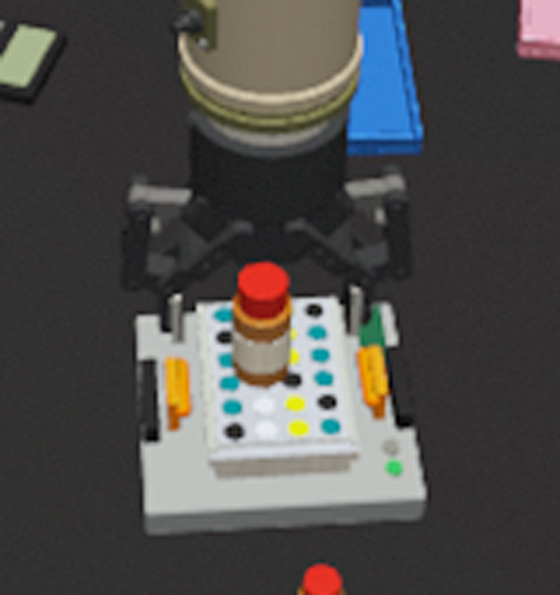

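```bash
python3 - <<'E'
from h import *
s=robot.snapshot("side")
for z in (.0655,.0785):
  for p in ((176,341),(355,336)): print(z,atz(s,np.array(p)/3.5+[260,160],z))
print(proj(s,[[.5137,-.020,.05],[.5137,-.02,.12],[.5137,-.004,.05]]))
print((np.array([[262,268],[262,383]])/3.5)+[260,160])
E
```

```text
0.0655 [ 0.55962553 -0.01942858  0.0655    ]
0.0655 [ 0.46320769 -0.02752009  0.0655    ]
0.0785 [ 0.55866267 -0.00836726  0.0785    ]
0.0785 [ 0.46404594 -0.01630762  0.0785    ]
[[334.4726594  263.33429787]
 [335.16252184 238.45351781]
 [334.21176312 269.84997875]]
[[334.85714286 236.57142857]
 [334.85714286 269.42857143]]
```

Call:
drive_tool(
  motion=[
    [0,0,0,0,0,0,-1],
    [0,0,0,0,0,0,-1],
    [0,0,0,0,0,0,-1],
    [0,0,0,0,0,0,-1],
    [0,0,0,0,0,0,-1],
    [0,0,0,0,0,0,-1],
    [0,0,0,0,0,0,-1],
    [0,0,0,0,0,0,-1],
    [0,0,0,0,0,0,-1],
    [0,0,0,0,0,0,-1],
  ],
  squeeze=30,
)

```text
time_s: 5.6
ee_pos: [0.5149, -0.0222, 0.0845]
ee_rot: [0.706, -0.706, -0.035, 0.034]
ft_force: [-0.7, 1.0, 5.7]
grip_width: 0.0309
```

Call:
drive_tool(
  motion=[
    [0,-0.06,0,0,0,0,-1],
    [0,-0.15,0,0,0,0,-1],
    [0,-0.2,0,0,0,0,-1],
    [0,-0.2,0,0,0,0,-1],
    [0,-0.2,0,0,0,0,-1],
  ],
)

```text
time_s: 6.1
ee_pos: [0.5146, -0.022, 0.1641]
ee_rot: [0.706, -0.706, -0.035, 0.035]
ft_force: [0.3, 0.6, -1.2]
grip_width: 0.0312
```

```bash
python3 go.py .475 -.350 .165 .0825;python3 - <<'E'
from h import *
s=robot.snapshot("side")
cv2.imwrite("pics/s4.png",cv2.resize(s["img"][160:330,260:420,::-1],None,fx=3.5,fy=3.5,interpolation=cv2.INTER_CUBIC))
E
```

```text
t 6.1 pos [ 0.5146 -0.022   0.1641] f [ 0.3  0.6 -1.2] w 0.0312 xaxis yaw 0.099 yax [ 0.001  0.    -1.   ] j7 0.29
shift [-0.1794 -0.0026 -0.8062] turn [-0.0001  0.0109  0.0007]
```

View pics/s4.png

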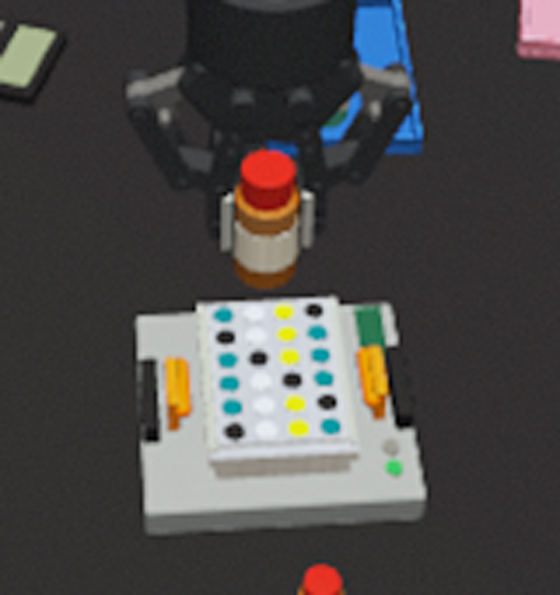

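Call:
drive_tool(
  motion=[
    [-0.179,0,-0.806,0,0.011,0,-1],
    [-0.179,0,-0.806,0,0.011,0,-1],
    [-0.179,0,-0.806,0,0.011,0,-1],
    [-0.179,0,-0.806,0,0.011,0,-1],
    [-0.179,0,-0.806,0,0.011,0,-1],
    [-0.179,0,-0.806,0,0.011,0,-1],
    [-0.179,0,-0.806,0,0.011,0,-1],
    [-0.179,0,-0.806,0,0.011,0,-1],
    [-0.179,0,-0.806,0,0.011,0,-1],
  ],
)

```text
time_s: 7.05
ee_pos: [0.4741, -0.3502, 0.1624]
ee_rot: [0.707, -0.706, -0.028, 0.029]
ft_force: [-0.2, 0.3, -0.6]
grip_width: 0.0311
```

```bash
python3 go.py .475 -.350 .041 .0825;python3 - <<'E'
from h import *
s=robot.snapshot("side")
cv2.imwrite("pics/s5.png",cv2.resize(s["img"][60:230,270:430,::-1],None,fx=3.5,fy=3.5,interpolation=cv2.INTER_CUBIC))
s=robot.snapshot("top")
cv2.imwrite("pics/t5.png",cv2.resize(s["img"][200:350,340:500,::-1],None,fx=3.5,fy=3.5,interpolation=cv2.INTER_CUBIC))
E
```

```text
t 7.05 pos [ 0.4741 -0.3502  0.1624] f [-0.2  0.3 -0.6] w 0.0311 xaxis yaw 0.08 yax [-0.002  0.001 -1.   ] j7 0.82
shift [ 2.900e-03  3.034e-01 -1.000e-04] turn [-0.0011 -0.0015 -0.0013]
```

View pics/s5.png

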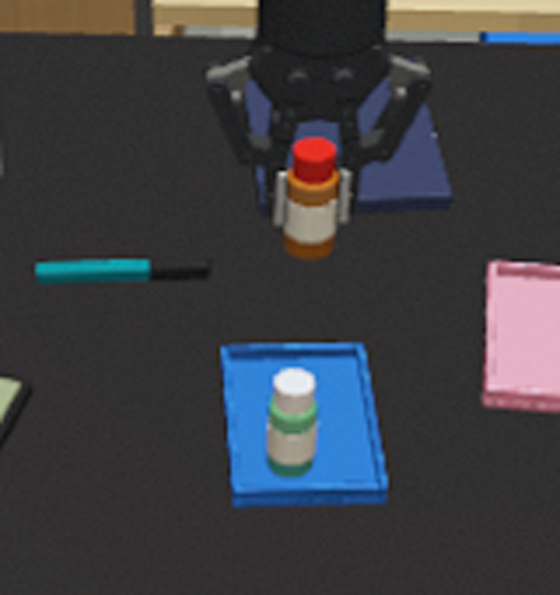

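View pics/t5.png

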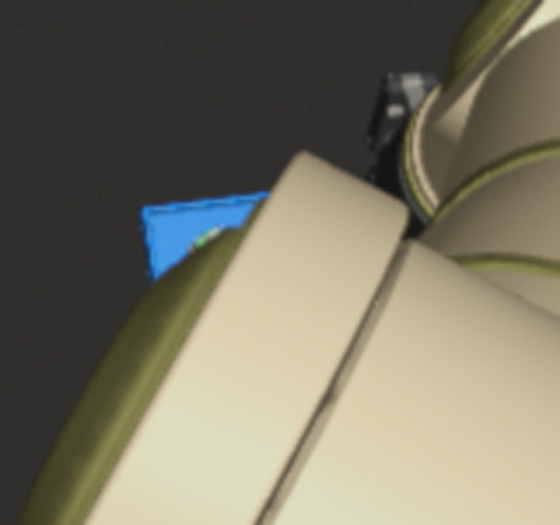

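Call:
drive_tool(
  motion=[
    [0,0.06,0,0,0,0,-1],
    [0,0.13,0,0,0,0,-1],
    [0,0.2,0,0,0,0,-1],
    [0,0.26,0,0,0,0,-1],
    [0,0.3,0,0,0,0,-1],
    [0,0.3,0,0,0,0,-1],
  ],
)

```text
time_s: 7.75
ee_pos: [0.4746, -0.3476, 0.0417]
ee_rot: [0.708, -0.705, -0.029, 0.031]
ft_force: [-0.2, -0.8, 0.5]
grip_width: 0.0313
```

```bash
python3 go.py .475 -.350 .0375 .0825;python3 - <<'E'
from h import *
s=robot.snapshot("side")
cv2.imwrite("pics/s6.png",cv2.resize(s["img"][60:230,270:430,::-1],None,fx=3.5,fy=3.5,interpolation=cv2.INTER_CUBIC))
E
```

```text
t 7.75 pos [ 0.4746 -0.3476  0.0417] f [-0.2 -0.8  0.5] w 0.0313 xaxis yaw 0.085 yax [-0.003  0.003 -1.   ] j7 0.87
shift [ 0.0005  0.0105 -0.0061] turn [-0.0021  0.0013 -0.002 ]
```

View pics/s6.png

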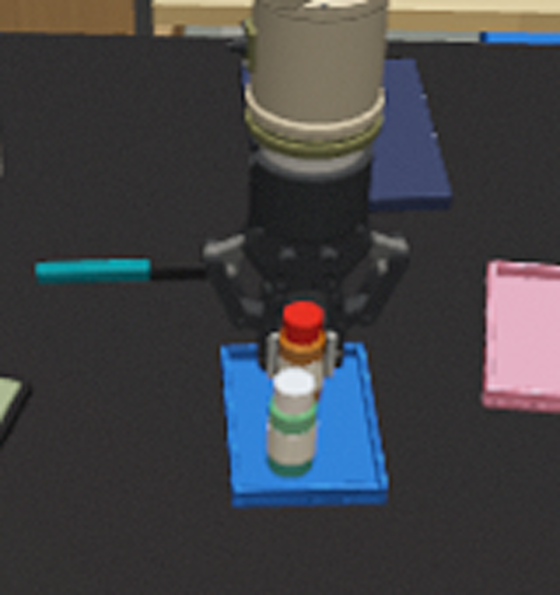

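Aligned over the tray. Lower in small steps until contact.

Call:
drive_tool(
  motion=[
    [0,0.005,0,0,0,0,-1],
    [0,0.01,0,0,0,0,-1],
    [0,0.01,0,0,0,0,-1],
  ],
)

```text
time_s: 8.1
ee_pos: [0.4754, -0.3501, 0.0405]
ee_rot: [-0.706, 0.707, 0.029, -0.029]
ft_force: [0.1, -0.1, -0.7]
grip_width: 0.031
```

Call:
drive_tool(
  motion=[
    [0,0.003,0,0,0,0,-1],
    [0,0.005,0,0,0,0,-1],
    [0,0.005,0,0,0,0,-1],
  ],
)

```text
time_s: 8.4
ee_pos: [0.4753, -0.3502, 0.0385]
ee_rot: [-0.706, 0.707, 0.029, -0.029]
ft_force: [-1.9, 1.5, 5.9]
grip_width: 0.0311
```

Call:
drive_tool(
  motion=[
    [0,0,0,0,0,0,0.3],
    [0,0,0,0,0,0,0.3],
    [0,0,0,0,0,0,0.3],
    [0,0,0,0,0,0,0.3],
    [0,0,0,0,0,0,0.3],
    [0,0,0,0,0,0,0.3],
    [0,0,0,0,0,0,0.3],
  ],
)

```text
time_s: 9.1
ee_pos: [0.4751, -0.3501, 0.0379]
ee_rot: [-0.707, 0.707, 0.029, -0.029]
ft_force: [0.4, 0.1, 0.2]
grip_width: 0.0554
```

Call:
drive_tool(
  motion=[
    [0,-0.06,0,0,0,0,0.3],
    [0,-0.16,0,0,0,0,0.3],
    [0,-0.26,0,0,0,0,0.3],
    [0,-0.36,0,0,0,0,0.3],
    [0,-0.4,0,0,0,0,0.3],
    [0,-0.4,0,0,0,0,0.3],
  ],
)

```text
time_s: 9.7
ee_pos: [0.476, -0.3509, 0.2008]
ee_rot: [-0.706, 0.707, 0.03, -0.027]
ft_force: [0.2, -0.8, -0.5]
grip_width: 0.0554
```

```bash
python3 go.py .4901 .307 .20 -.241;python3 - <<'E'
from h import *
s=robot.snapshot("side")
cv2.imwrite("pics/s7.png",cv2.resize(s["img"][60:230,270:430,::-1],None,fx=3.5,fy=3.5,interpolation=cv2.INTER_CUBIC))
E
```

```text
t 9.7 pos [ 0.476  -0.3509  0.2008] f [ 0.2 -0.8 -0.5] w 0.0554 xaxis yaw 0.082 yax [ 0.004 -0.002 -1.   ] j7 0.81
shift [ 0.1696 -0.002   1.6362] turn [0.0014 0.2153 0.0031]
```

View pics/s7.png

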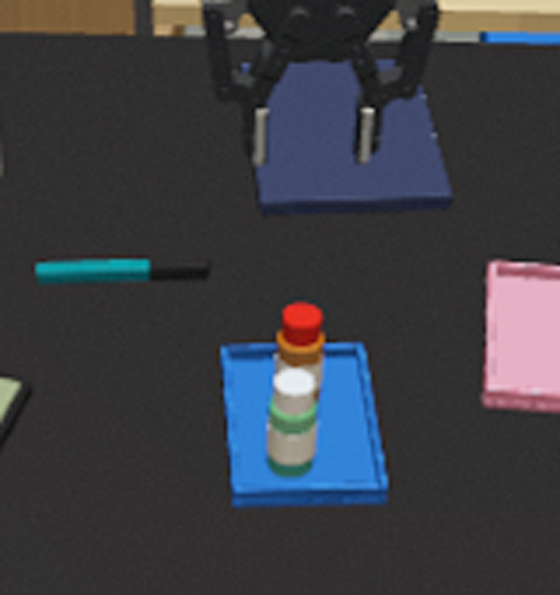

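Call:
drive_tool(
  motion=[
    [0.085,0,0.818,0,0.108,0,0.3],
    [0.085,0,0.818,0,0.108,0,0.3],
    [0.085,0,0.818,0,0.108,0,0.3],
    [0.085,0,0.818,0,0.108,0,0.3],
    [0.085,0,0.818,0,0.108,0,0.3],
    [0.085,0,0.818,0,0.108,0,0.3],
    [0.085,0,0.818,0,0.108,0,0.3],
    [0.085,0,0.818,0,0.108,0,0.3],
    [0.085,0,0.818,0,0.108,0,0.3],
  ],
)

```text
time_s: 10.65
ee_pos: [0.4816, -0.0208, 0.1969]
ee_rot: [-0.706, 0.707, -0.028, 0.027]
ft_force: [0.9, 0.0, -0.0]
grip_width: 0.0556
```

```bash
python3 go.py .4901 .307 .15 -.241
```

```text
t 10.65 pos [ 0.4816 -0.0208  0.1969] f [ 0.9  0.  -0. ] w 0.0556 xaxis yaw -0.078 yax [-0.002 -0.001 -1.   ] j7 0.1
shift [-0.0425  0.1168  0.8189] turn [ 0.0006  0.1086 -0.0011]
```

Call:
drive_tool(
  motion=[
    [-0.0425,0,0.819,0,0.1086,0,0.3],
    [-0.0425,0,0.819,0,0.1086,0,0.3],
    [-0.0425,0,0.819,0,0.1086,0,0.3],
    [-0.0425,0,0.819,0,0.1086,0,0.3],
    [-0.0425,0,0.819,0,0.1086,0,0.3],
    [-0.0425,0,0.819,0,0.1086,0,0.3],
    [-0.0425,0.1,0.819,0,0.1086,0,0.3],
    [-0.0425,0.117,0.819,0,0.1086,0,0.3],
    [-0.0425,0.117,0.819,0,0.1086,0,0.3],
  ],
)

```text
time_s: 11.55
ee_pos: [0.4912, 0.3048, 0.149]
ee_rot: [-0.701, 0.703, -0.087, 0.085]
ft_force: [0.0, -0.4, -0.1]
grip_width: 0.0558
```

```bash
python3 go.py .4901 .307 .054 -.241;python3 - <<'E'
from h import *
s=robot.snapshot("side")
cv2.imwrite("pics/s8.png",cv2.resize(s["img"][300:480,270:430,::-1],None,fx=3.3,fy=3.3,interpolation=cv2.INTER_CUBIC))
s=robot.snapshot("top")
cv2.imwrite("pics/t8.png",cv2.resize(s["img"][200:350,60:220,::-1],None,fx=3.5,fy=3.5,interpolation=cv2.INTER_CUBIC))
E
```

```text
t 11.55 pos [0.4912 0.3048 0.149 ] f [ 0.  -0.4 -0.1] w 0.0558 xaxis yaw -0.244 yax [-0.003 -0.003 -1.   ] j7 -0.55
shift [-0.0035  0.2374  0.0057] turn [ 0.0026 -0.002  -0.0012]
```

View pics/s8.png

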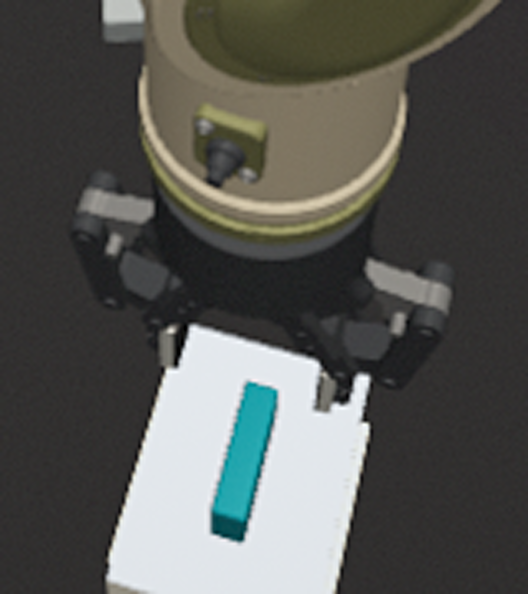

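View pics/t8.png

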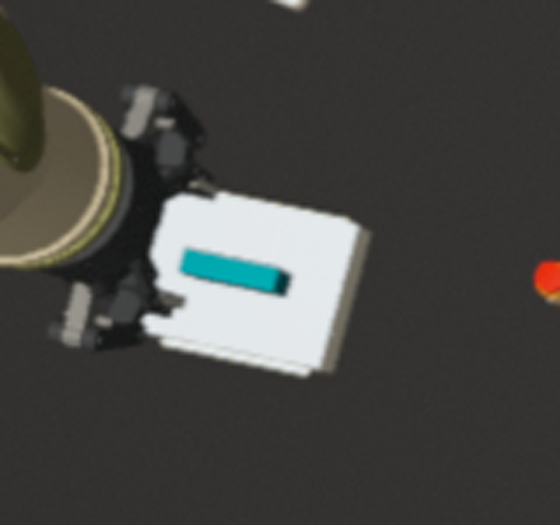

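Call:
drive_tool(
  motion=[
    [-0.002,0.07,0.003,0,0,0,0.3],
    [-0.002,0.13,0.003,0,0,0,0.3],
    [-0.002,0.19,0.003,0,0,0,0.3],
    [-0.002,0.19,0.003,0,0,0,0.3],
  ],
)

```text
time_s: 12.05
ee_pos: [0.4909, 0.3057, 0.074]
ee_rot: [-0.701, 0.703, -0.087, 0.086]
ft_force: [-0.6, 0.6, 0.2]
grip_width: 0.0555
```

```bash
python3 go.py .4901 .307 .0525 -.241;python3 - <<'E'
from h import *
s=robot.snapshot("side")
cv2.imwrite("pics/s9.png",cv2.resize(s["img"][330:480,270:430,::-1],None,fx=4,fy=4,interpolation=cv2.INTER_CUBIC))
s=robot.snapshot("top")
cv2.imwrite("pics/t9.png",cv2.resize(s["img"][220:340,60:220,::-1],None,fx=4,fy=4,interpolation=cv2.INTER_CUBIC))
E
```

```text
t 12.05 pos [0.4909 0.3057 0.074 ] f [-0.6  0.6  0.2] w 0.0555 xaxis yaw -0.246 yax [-0.002 -0.002 -1.   ] j7 -0.49
shift [-0.0027  0.0538  0.0029] turn [ 0.0015 -0.0031 -0.0008]
```

View pics/s9.png

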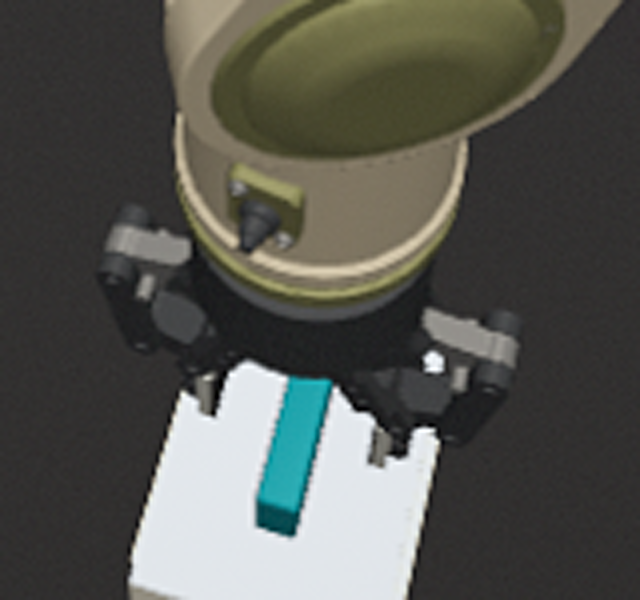

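View pics/t9.png

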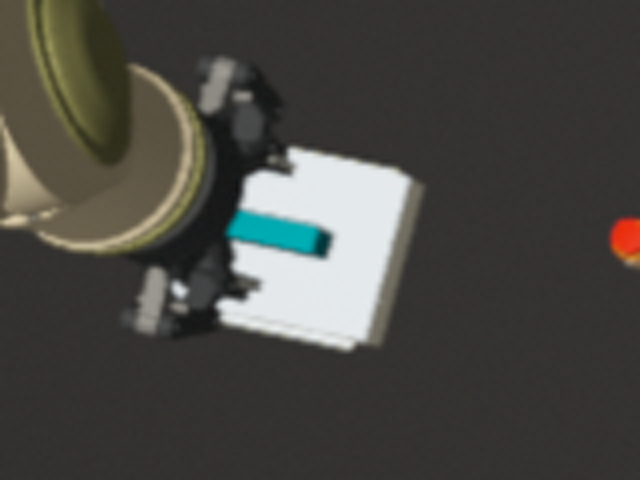

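Call:
drive_tool(
  motion=[
    [-0.002,0.03,0.002,0,0,0,0.3],
    [-0.002,0.053,0.002,0,0,0,0.3],
    [-0.002,0.053,0.002,0,0,0,-1],
    [-0.002,0.053,0.002,0,0,0,-1],
    [-0.002,0.053,0.002,0,0,0,-1],
    [-0.002,0.053,0.002,0,0,0,-1],
    [-0.002,0.053,0.002,0,0,0,-1],
    [-0.002,0.053,0.002,0,0,0,-1],
    [-0.002,0.053,0.002,0,0,0,-1],
    [-0.002,0.053,0.002,0,0,0,-1],
  ],
  squeeze=70,
)

```text
time_s: 13.15
ee_pos: [0.4905, 0.3091, 0.0543]
ee_rot: [0.702, -0.702, 0.085, -0.086]
ft_force: [-1.2, -1.5, 7.2]
grip_width: 0.0149
```

Call:
drive_tool(
  motion=[
    [0,0,0,0,0,0,-1],
    [0,-0.05,0,0,0,0,-1],
    [0,-0.15,0,0,0,0,-1],
    [0,-0.25,0,0,0,0,-1],
    [0,-0.25,0,0,0,0,-1],
    [0,-0.25,0,0,0,0,-1],
  ],
)

```text
time_s: 13.75
ee_pos: [0.4903, 0.3095, 0.1545]
ee_rot: [0.702, -0.701, 0.085, -0.086]
ft_force: [0.1, 0.3, -2.6]
grip_width: 0.0145
```

```bash
python3 go.py .5066 -.0164 .152 .117;python3 - <<'E'
from h import *
s=robot.snapshot("side")
cv2.imwrite("pics/s10.png",cv2.resize(s["img"][300:480,270:430,::-1],None,fx=3.3,fy=3.3,interpolation=cv2.INTER_CUBIC))
E
```

```text
t 13.75 pos [0.4903 0.3095 0.1545] f [ 0.1  0.3 -2.6] w 0.0145 xaxis yaw -0.242 yax [ 0.001  0.001 -1.   ] j7 -0.55
shift [ 0.2352  0.0052 -0.7811] turn [-0.0008 -0.2395  0.0007]
```

View pics/s10.png

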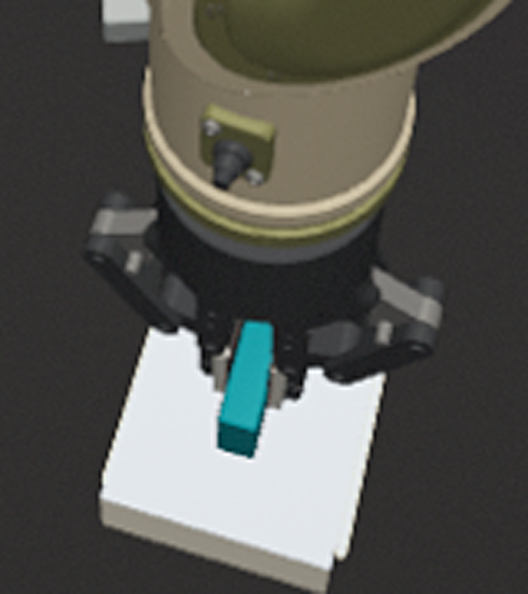

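Call:
drive_tool(
  motion=[
    [0.235,0,-0.78,0,-0.24,0,-1],
    [0.235,0,-0.78,0,-0.24,0,-1],
    [0.235,0,-0.78,0,-0.24,0,-1],
    [0.235,0,-0.78,0,-0.24,0,-1],
    [0.235,0,-0.78,0,-0.24,0,-1],
    [0.235,0,-0.78,0,-0.24,0,-1],
    [0.235,0,-0.78,0,-0.24,0,-1],
    [0.235,0,-0.78,0,-0.24,0,-1],
    [0.235,0,-0.78,0,-0.24,0,-1],
    [0.235,0,-0.78,0,-0.24,0,-1],
  ],
)

```text
time_s: 14.8
ee_pos: [0.5061, -0.0152, 0.1531]
ee_rot: [0.706, -0.706, -0.041, 0.042]
ft_force: [0.6, 0.4, -2.0]
grip_width: 0.0146
```

```bash
python3 go.py .5066 -.0164 .152 .117;python3 - <<'E'
from h import *
s=robot.snapshot("side")
cv2.imwrite("pics/s11.png",cv2.resize(s["img"][180:330,260:420,::-1],None,fx=4,fy=4,interpolation=cv2.INTER_CUBIC))
s=robot.snapshot("top")
cv2.imwrite("pics/t11.png",cv2.resize(s["img"][200:320,210:370,::-1],None,fx=4,fy=4,interpolation=cv2.INTER_CUBIC))
E
```

```text
t 14.8 pos [ 0.5061 -0.0152  0.1531] f [ 0.6  0.4 -2. ] w 0.0146 xaxis yaw 0.119 yax [-0.002  0.    -1.   ] j7 0.24
shift [ 0.0009  0.0027 -0.0032] turn [-0.0005  0.0011 -0.001 ]
```

View pics/s11.png

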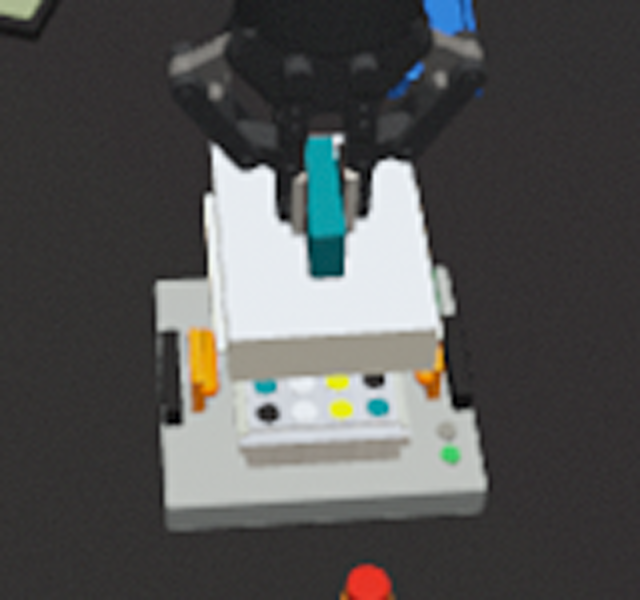

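View pics/t11.png

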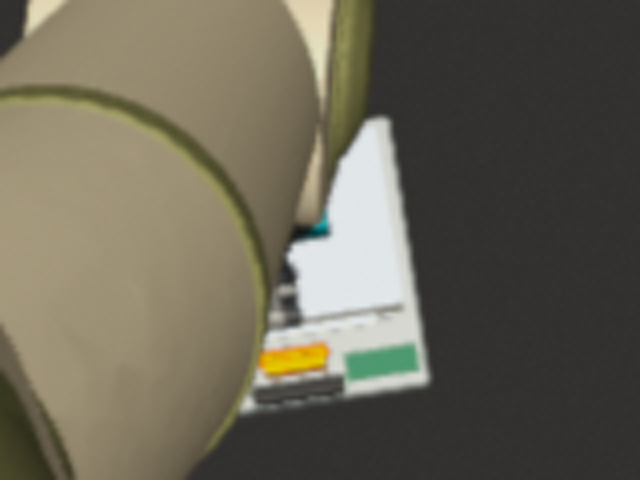

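```bash
cat > m.py <<'E'
from fit import *
def rect(a,b,z,order): 
    d={'++':(a/2,b/2,z),'+-':(a/2,-b/2,z),'--':(-a/2,-b/2,z),'-+':(-a/2,b/2,z)}; return np.array([d[o] for o in order.split()])/1000
E
python3 - <<'E'
from m import *
s=robot.snapshot("side");t=robot.snapshot("top")
F=lambda a:un(a,4,260,180);G=lambda a:un(a,4,210,200)
for z0 in (98,100):
  L=np.vstack([rect(90,120,29+z0,"++ -+ +-"),rect(90,120,z0,"++ -+"),rect(16,60,59+z0,"++ -+ +-"),rect(16,60,29+z0,"++ -+")])
  u=F([(228,347),(441,330),(210,143),(232,376),(439,360),(308,236),(343,232),(308,138),(312,274),(343,272)])
  p,r=fit([(s,u,L)],[.506,-.015,.117]);print("cover side",z0,np.round(p,4),np.round(r.reshape(-1,2),1).tolist())
  p2,r=fit([(t,G([(388,118),(402,304),(329,238)]),np.vstack([rect(90,120,29+z0,"+- --"),rect(16,60,59+z0,"--")]))],p);print("cover top",np.round(p2,4),np.round(r,1))
p,r=fit([(s,F([(154,283),(165,510),(486,488),(450,268)]),rect(150,140,22,"+- ++ -+ --"))],[.506,-.015,.117]);print("block side",np.round(p,4),np.round(r,1))
for n,T in (("s",s),("t",t)): pass
c,sn=np.cos(.1175),np.sin(.1175)
# block -- corner via top
a=G([(430,383)])[0]; w=atz(t,a,.022); print("block top from corner",w[:2]-np.array([[c,-sn],[sn,c]])@[-.075,-.07])
E
```

```text
cover side 98 [ 0.5057 -0.0178  0.1313] [[0.5, -2.1], [-0.2, -1.3], [0.1, -0.5], [-0.3, 1.3], [-0.9, 1.9], [0.7, -0.6], [1.4, -0.2], [-2.8, -0.7], [-0.6, 1.6], [0.7, 1.5]]
cover top [ 0.51   -0.019   0.0526] [-0.7  2.2 -0.1  0.1  0.9 -3.4]
cover side 100 [ 0.5056 -0.0159  0.1307] [[0.5, -2.0], [-0.1, -1.2], [0.1, -0.6], [-0.4, 1.4], [-0.8, 2.0], [0.7, -0.6], [1.4, -0.2], [-2.8, -0.8], [-0.6, 1.6], [0.8, 1.5]]
cover top [ 0.5097 -0.019   0.0525] [-0.7  2.1 -0.1  0.1  0.9 -3.4]
block side [ 0.5061 -0.0141  0.1146] [ 0.1 -0.4 -0.1 -0.1  0.6  0.9 -0.6 -0.3]
block top from corner [ 0.50707755 -0.01769863]
```

```bash
cat >> m.py <<'E'
from scipy.spatial.transform import Rotation as Ro
def fit6(obs,x0):
    def r(p):
        R=(Ro.from_euler('z',p[3])*Ro.from_euler('xy',p[4:6])).as_matrix()
        e=np.concatenate([(proj(S,np.asarray(L)@R.T+p[:3])-uv).ravel() for S,uv,L in obs]); return e
    o=least_squares(r,x0,loss="soft_l1",x_scale=[.01]*3+[.05]*3); return o.x,r(o.x)
E
python3 - <<'E'
from m import *
s=robot.snapshot("side")
cv2.imwrite("pics/s12.png",cv2.resize(s["img"][205:280,300:380,::-1],None,fx=8,fy=8,interpolation=cv2.INTER_CUBIC))
F=lambda a:un(a,4,260,180)
L=np.vstack([rect(90,120,29,"++ -+ +-"),rect(90,120,0,"++ -+"),rect(16,60,59,"++ -+ +-"),rect(16,60,29,"++ -+")])
u=F([(228,347),(441,330),(210,143),(232,376),(439,360),(308,236),(343,232),(308,138),(312,274),(343,272)])
p,r=fit6([(s,u,L)],[.506,-.015,.1,.117,0,0]);print(np.round(p,4),np.round(r.reshape(-1,2),1).tolist())
E
```

```text
[ 0.5042 -0.0239  0.0935  0.1226 -0.0263  0.0481] [[0.6, -1.5], [-0.6, -1.9], [0.7, -0.6], [0.5, 1.3], [-0.5, 0.8], [-0.1, -0.2], [0.5, 0.0], [-3.2, -0.8], [-0.6, 1.5], [0.7, 1.2]]
```

View pics/s12.png

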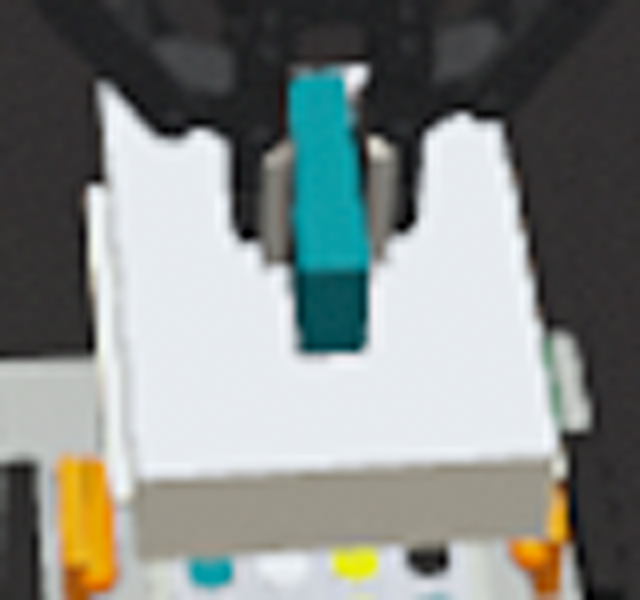

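```bash
python3 - <<'E'
from m import *
s=robot.snapshot("side")
F=lambda a:un(a,8,300,205)
L=np.vstack([rect(90,120,29,"++ -+"),rect(90,120,0,"++ -+"),rect(16,60,59,"++ -+ +-"),rect(16,60,29,"++ -+")])
u=F([(132,480),(553,457),(135,555),(550,533),(297,270),(365,268),(288,70),(300,350),(366,350)])
p,r=fit6([(s,u,L)],[.506,-.015,.1,.117,0,0]);print(np.round(p,4),np.round(r.reshape(-1,2),1).tolist())
for z0 in(98,100):
  p,r=fit([(s,u,L+[0,0,z0/1000])],[.506,-.015,.117]);print(np.round(p,4),np.round(r.reshape(-1,2),1).tolist())
  print(proj(s,rect(90,120,29,"+- --")@Ro.from_euler('z',p[2]).as_matrix().T+[p[0],p[1],z0/1000]), (np.array([[100,82]])/8+[300,205]))
E
```

```text
[ 0.5024 -0.0231  0.0965  0.0631 -0.0522  0.0546] [[-0.1, -0.6], [-0.3, -0.2], [0.6, -0.1], [-0.2, 0.2], [-0.4, 0.1], [0.5, -0.1], [-0.5, -0.7], [-0.2, 1.0], [0.7, 0.5]]
[ 0.5054 -0.0182  0.0993] [[0.1, -1.1], [0.1, -0.3], [-0.1, 0.2], [-0.6, 0.9], [0.3, -0.5], [1.2, -0.6], [-1.0, -0.2], [-0.5, 1.1], [0.4, 0.8]]
[[313.39884484 214.14593027]
 [361.40809627 212.3620717 ]] [[312.5  215.25]]
[ 0.5054 -0.0164  0.0996] [[0.0, -1.0], [0.2, -0.3], [-0.2, 0.3], [-0.5, 0.9], [0.3, -0.6], [1.2, -0.7], [-1.0, -0.3], [-0.5, 1.1], [0.5, 0.8]]
[[313.30707076 214.04181275]
 [361.45671256 212.24389853]] [[312.5  215.25]]
```

```bash
cat > avg.py <<'E'
from h import *
P=[];Fz=[];W=[]
for i in range(8):
    robot.snapshot("top"); st=robot.get_state();P.append(st["ee_pos"]);Fz.append(st["ft_force"]);q=st["ee_rot"];W.append(2*np.arctan2(-0,1))
print("avg pos",np.round(np.mean(P,0),5),"sd",np.round(np.std(P,0),5),"F",np.round(np.mean(Fz,0),2),np.round(np.std(Fz,0),2),st["time_s"])
E
python3 avg.py; python3 go.py .507 -.0135 .11 .117
```

```text
avg pos [ 0.5065  -0.0162   0.15393] sd [1.0e-05 2.1e-04 2.0e-05] F [ 0.07 -0.14 -1.26] [0.23 0.58 0.41] 15.5
t 15.5 pos [ 0.5065 -0.0164  0.1539] f [-0.   0.4 -1.6] w 0.0147 xaxis yaw 0.117 yax [ 0.  0. -1.] j7 0.24
shift [0.0021 0.1099 0.0071] turn [0.     0.     0.0001]
```

Call:
drive_tool(
  motion=[
    [0.003,0.05,0.006,0,0,0,-1],
    [0.003,0.09,0.006,0,0,0,-1],
    [0.003,0.11,0.006,0,0,0,-1],
    [0.003,0.11,0.006,0,0,0,-1],
    [0.003,0.11,0.006,0,0,0,-1],
  ],
)

```text
time_s: 16.0
ee_pos: [0.5075, -0.0141, 0.1101]
ee_rot: [-0.706, 0.706, 0.041, -0.041]
ft_force: [0.2, 1.0, -1.7]
grip_width: 0.0146
```

```bash
python3 avg.py; python3 - <<'E'
from h import *
s=robot.snapshot("side")
cv2.imwrite("pics/s13.png",cv2.resize(s["img"][225:325,285:395,::-1],None,fx=6,fy=6,interpolation=cv2.INTER_CUBIC))
t=robot.snapshot("top")
cv2.imwrite("pics/t13.png",cv2.resize(t["img"][210:320,230:350,::-1],None,fx=5,fy=5,interpolation=cv2.INTER_CUBIC))
E
```

```text
avg pos [ 0.50765 -0.01393  0.1104 ] sd [8.0e-05 5.0e-05 1.2e-04] F [ 0.3   0.18 -1.32] [0.48 0.55 0.36] 16.4
```

View pics/s13.png

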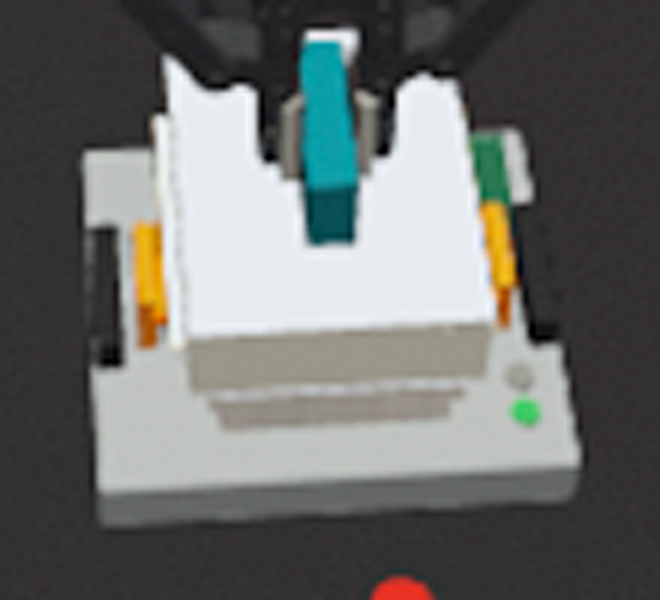

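View pics/t13.png

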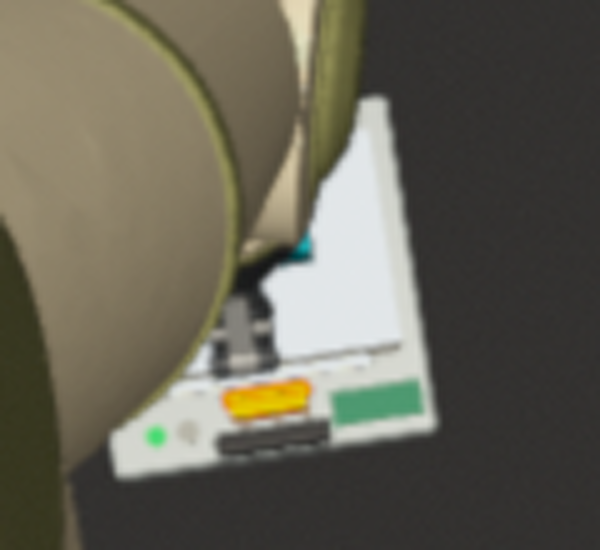

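```bash
python3 - <<'E'
from m import *
s=robot.snapshot("side");t=robot.snapshot("top")
F=lambda a:un(a,6,285,225);G=lambda a:un(a,5,230,210)
zc=.0565
L=np.vstack([rect(90,120,29,"++ -+"),rect(90,120,0,"++ -+"),rect(16,60,59,"++ -+ +-"),rect(16,60,29,"++ -+")])+[0,0,zc]
p,r=fit([(s,F([(187,337),(493,319),(190,390),(488,375),(306,187),(355,183),(302,42),(309,243),(354,242)]),L)],[.507,-.015,.117]);print("cover s",np.round(p,4),np.round(r.reshape(-1,2),1).tolist())
p,r=fit([(s,F([(83,150),(98,495),(580,466),(522,130)]),rect(150,140,22,"+- ++ -+ --"))],[.506,-.015,.117]);print("block s",np.round(p,4),np.round(r,1))
c=np.cos;k=Ro.from_euler('z',.117).as_matrix()
# direct single points
for n,S,uv,loc in [("cover --plate top",t,G([(402,344)])[0],[-.045,-.06,zc+.029]),("block -- top",t,G([(437,428)])[0],[-.075,-.07,.022]),("block -+ top",t,G([(116,480)])[0],[-.075,.07,.022]),("block +- top",t,G([(387,97)])[0],[.075,-.07,.022]),
  ("neck ++",s,F([(208,400)])[0],[.0395,.0545,.045]),("neck -+",s,F([(466,388)])[0],[-.0395,.0545,.045])]:
    print(n,np.round(atz(S,uv,loc[2])-k@loc,4))
print("pred neck px",(proj(s,rect(79,109,45,"++ -+")@k.T+[p[0],p[1],0])-[285,225]+.5)*6-.5,(proj(s,rect(79,109,37,"++ -+")@k.T+[p[0],p[1],0])-[285,225]+.5)*6-.5)
E
```

```text
cover s [ 0.5064 -0.015   0.1035] [[0.1, -0.7], [-0.0, 0.0], [-0.2, 0.3], [-0.3, 0.6], [0.3, -0.6], [1.2, -0.3], [-1.5, -1.1], [-0.5, 0.9], [0.8, 0.7]]
block s [ 0.5062 -0.0145  0.1126] [-0.1  0.2 -0.2 -0.3  0.4  0.2 -0.  -0.1]
cover --plate top [ 0.5066 -0.0166 -0.    ]
block -- top [ 0.5075 -0.0175  0.    ]
block -+ top [ 0.5067 -0.0185  0.    ]
block +- top [ 0.5055 -0.0187  0.    ]
neck ++ [ 0.5067 -0.0152  0.    ]
neck -+ [ 0.5065 -0.0143  0.    ]
pred neck px [[209.48729444 401.78678969]
 [467.06803703 387.29575282]] [[209.62209537 417.35576713]
 [465.49911708 402.90287313]]
```

Call:
drive_tool(
  motion=[
    [0,0.008,0,0,0,0,-1],
    [0,0.016,0,0,0,0,-1],
    [0,0.024,0,0,0,0,-1],
    [0,0.03,0,0,0,0,-1],
    [0,0.03,0,0,0,0,-1],
  ],
)

```text
time_s: 17.1
ee_pos: [0.5072, -0.0139, 0.0974]
ee_rot: [-0.706, 0.706, 0.041, -0.042]
ft_force: [0.4, -0.2, -1.7]
grip_width: 0.0144
```

```bash
python3 avg.py
```

```text
avg pos [ 0.50742 -0.01393  0.09791] sd [7.0e-05 2.0e-05 1.4e-04] F [ 0.03 -0.21 -1.49] [0.37 0.46 0.35] 17.5
```

Call:
drive_tool(
  motion=[
    [0,0.005,0,0,0,0,-1],
    [0,0.01,0,0,0,0,-1],
    [0,0.015,0,0,0,0,-1],
    [0,0.015,0,0,0,0,-1],
  ],
)

```text
time_s: 17.9
ee_pos: [0.5071, -0.014, 0.0918]
ee_rot: [0.706, -0.706, -0.041, 0.042]
ft_force: [-2.1, -0.1, 3.3]
grip_width: 0.0146
```

```bash
python3 avg.py; python3 - <<'E'
from h import *
s=robot.snapshot("side")
cv2.imwrite("pics/s14.png",cv2.resize(s["img"][225:325,285:395,::-1],None,fx=6,fy=6,interpolation=cv2.INTER_CUBIC))
E
```

```text
avg pos [ 0.50716 -0.01397  0.09191] sd [4.e-05 2.e-05 2.e-05] F [-2.02 -0.27  3.67] [0.62 0.7  0.65] 18.3
```

View pics/s14.png

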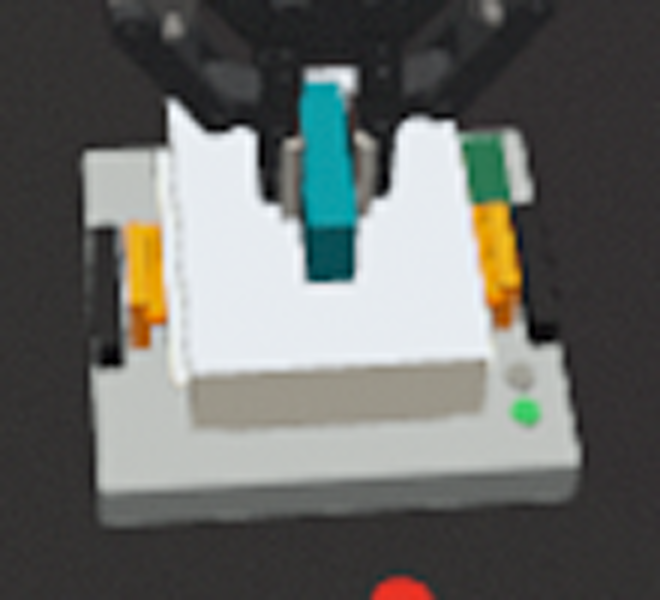

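Call:
drive_tool(
  motion=[
    [-0.0015,0.003,0,0,0,0,-1],
    [-0.0015,0.005,0,0,0,0,-1],
    [-0.0015,0.0075,0,0,0,0,-1],
    [-0.0015,0.0075,0,0,0,0,-1],
  ],
)

```text
time_s: 18.75
ee_pos: [0.507, -0.014, 0.089]
ee_rot: [-0.706, 0.706, 0.042, -0.041]
ft_force: [-1.1, -0.2, 3.8]
grip_width: 0.0149
```

```bash
python3 avg.py
```

```text
avg pos [ 0.50699 -0.01398  0.08895] sd [2.e-05 1.e-05 1.e-05] F [-1.39 -0.47  4.3 ] [0.46 0.59 0.65] 19.15
```

Call:
drive_tool(
  motion=[
    [-0.001,0.003,0,0,0,0,-1],
    [-0.001,0.005,0,0,0,0,-1],
    [-0.001,0.0075,0,0,0,0,-1],
    [-0.001,0.0075,0,0,0,0,-1],
  ],
)

```text
time_s: 19.55
ee_pos: [0.5065, -0.014, 0.0855]
ee_rot: [-0.706, 0.706, 0.041, -0.041]
ft_force: [0.9, 0.7, -4.2]
grip_width: 0.0146
```

```bash
python3 avg.py
```

```text
avg pos [ 0.50638 -0.01399  0.08558] sd [4.e-05 1.e-05 8.e-05] F [ 1.38  0.09 -8.05] [0.2  0.52 1.03] 19.95
```

Call:
drive_tool(
  motion=[
    [0,0.004,0,0,0,0,-1],
    [0,0.008,0,0,0,0,-1],
    [0,0.012,0,0,0,0,-1],
    [0,0.012,0,0,0,0,-1],
  ],
)

```text
time_s: 20.35
ee_pos: [0.5064, -0.014, 0.081]
ee_rot: [0.706, -0.706, -0.041, 0.041]
ft_force: [0.5, 1.0, -3.6]
grip_width: 0.0146
```

```bash
python3 avg.py
```

```text
avg pos [ 0.50638 -0.01405  0.08109] sd [2.e-05 1.e-05 1.e-05] F [ 0.43  0.18 -5.6 ] [0.54 0.52 0.35] 20.75
```

Call:
drive_tool(
  motion=[
    [0,0.002,0,0,0,0,-1],
    [0,0.004,0,0,0,0,-1],
    [0,0.004,0,0,0,0,-1],
  ],
)

```text
time_s: 21.05
ee_pos: [0.5064, -0.014, 0.0802]
ee_rot: [0.706, -0.706, -0.042, 0.041]
ft_force: [-1.0, 1.1, 8.6]
grip_width: 0.0141
```

```bash
python3 avg.py
```

```text
avg pos [ 0.50642 -0.01404  0.08025] sd [1.e-05 1.e-05 1.e-05] F [-1.55  0.3   8.73] [0.58 0.54 0.51] 21.45
```

```bash
python3 - <<'E'
from m import *
s=robot.snapshot("side")
cv2.imwrite("pics/s15.png",cv2.resize(s["img"][225:325,285:395,::-1],None,fx=6,fy=6,interpolation=cv2.INTER_CUBIC))
cv2.imwrite("pics/s15b.png",cv2.resize(s["img"][100:220,300:420,::-1],None,fx=4,fy=4,interpolation=cv2.INTER_CUBIC))
L=np.vstack([rect(90,120,29,"++ -+"),rect(90,120,0,"++ -+"),rect(16,60,59,"++ -+ +-"),rect(16,60,29,"++ -+")])+[0,0,.026]
k=Ro.from_euler('z',.115).as_matrix()
print(np.round((proj(s,L@k.T+[.5062,-.0143,0])-[285,225]+.5)*6-.5).tolist())
E
```

```text
[[192.0, 398.0], [489.0, 382.0], [193.0, 454.0], [483.0, 438.0], [308.0, 251.0], [361.0, 249.0], [291.0, 104.0], [306.0, 313.0], [357.0, 310.0]]
```

View pics/s15.png

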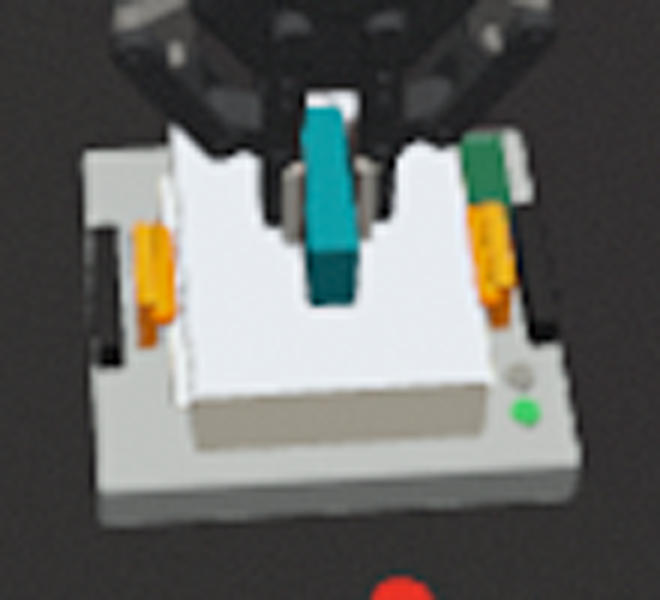

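View pics/s15b.png

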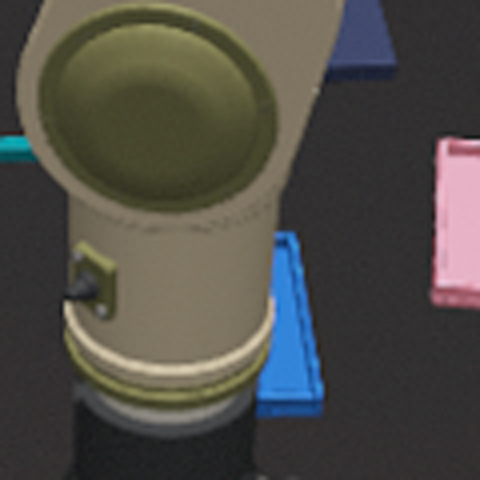

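Call:
drive_tool(
  motion=[
    [0,0.0006,0,0,0,0,-1],
    [0,0.0006,0,0,0,0,-1],
    [0,0.0006,0,0,0,0,-1],
    [0,0.0006,0,0,0,0,-1],
  ],
)

```text
time_s: 21.9
ee_pos: [0.5064, -0.014, 0.0802]
ee_rot: [0.706, -0.706, -0.042, 0.041]
ft_force: [-2.0, 0.6, 13.2]
grip_width: 0.0143
```

```bash
python3 avg.py; python3 avg.py
```

```text
avg pos [ 0.5064  -0.01404  0.08023] sd [2.e-05 1.e-05 1.e-05] F [-2.19  0.17 12.78] [0.45 0.48 0.2 ] 22.3
avg pos [ 0.5064  -0.01403  0.08023] sd [2.e-05 1.e-05 1.e-05] F [-2.27e+00 -1.00e-02  1.31e+01] [0.47 0.52 0.69] 22.7
```

Steady at about 13 N with no further travel, so the plate is on the rigid pad. Handing in.

```bash
python3 - <<'E'
from rig import robot
print(robot.finish_job()); s=robot.get_state(); print(s["time_s"],s["ee_pos"],s["ft_force"])
E
```

```text
the job is handed in; nothing more can be done
None
the job is handed in; nothing more can be done
```

The amber bottle is standing released in the free half of the blue tray, and the white cover is snapped home on the block with the fingers still gripping and pressing it. I handed the job in at about 22.7 s; no verdict was reported.

**Bottle:** The side picture after release showed it upright behind the green bottle. The tray was largely hidden by the arm in later pictures, so I did not see the bottle again after that.

**Cover:**
- **Force while pressing:** It rose to about 4 N on the clips, went negative as they snapped and drew the cover down, then rose as the plate landed on the pad.
- **Final state:** The wrist reading was a steady 13 N, a little above the 10 N you asked for. Pressing slightly further at the end raised the force but gave no more travel, which fits the plate resting on the rigid pad.
- **Side picture when home (just before that last press):** Both clips were over the lips, and the cover's front corners were within about 1 pixel of where they should be when home and level.

**Disagreements:**
- The two cameras differed by up to about 5 mm in the block's y position, so I aligned the cover and block within the same camera. Just before lowering, the remaining offset was about +0.5 mm by the side view and -1.5 mm by the top view.
- The grip bar's far end sat 1 to 2 pixels off the fitted model in every fit.
- There was a sideways load of about 2 N at the end.

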